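# Gauge the dowel bore in a side-table leg

## Task

Pick the depth gauge off its wooden rest by the black knob on its rod and stand its steel foot flat on the clamped pine leg with the rod's tip in the large bore. Then push the rod gently down through the foot until it bottoms out in the blind bore, hold it pressed against the bottom for a second without denting the soft wood, and let go, leaving the gauge standing there with its rod still on the bottom. Do not disturb the glue bottle, the tape measure or the brass ornament that stand in between.

Things in the scene. Friction and masses are not known exactly. Their poses are not given: they have to be found in the camera images.
- bore (a point): Centre of the mouth of the large blind bore in the top face of the pine leg; x along the leg, z up. The bore is vertical, 16 mm in diameter, with a 1.5 mm chamfer. Its depth is not known beforehand, somewhere from 26 to 50 mm; its flat wooden bottom is rigid.
- leg: Pale pine bar 320 x 70 mm, 70 mm high, lying fixed on the table; origin at the centre of its underside, x along it, z up. The bore is 30 mm from the middle towards -x; the 8 mm screw hole at +60 mm is not meant. Dark steel clamps cross its top at x = -135 and +125 mm and stand 14 mm above it.
- foot (a point): Centre of the underside of the gauge's steel foot; z up along the rod, x along the foot's length. Foot 90 x 34 x 12 mm, with a round hub (26 mm diameter) on it up to 32 mm above the underside. Foot and hub about 0.26 kg. The rod slides vertically through the hub.
- knob (a point): Centre of the black knob at the top of the gauge's rod: a 22 x 22 mm square block, 24 mm high, sides along the foot's x and y. It is 110 mm above the rod's tip and, with the joint at 0, 102 mm above the foot's underside. The rod between hub and knob is bare, 12 mm in diameter, with dark marks. The whole gauge hangs safely from the knob.
- rod_tip (a point): Lowest point of the gauge's rod, on its axis (end tapered from 12 to 7 mm over the last 4 mm); it stands out 8 mm below the foot at joint 0 and further as the rod is pushed down. z up.
- rod (a joint): How far the rod has been pushed down through the foot, 0 to 0.055 m; starts at 0 to 0.008. It stays where it is left: a tight slide that takes about 6 N to move either way, so that a push of 6 N with no bottom contact is normal and anything beyond it bears on the bottom of the bore.
- rest_top (a point): Centre of the top face of the gauge's rest, a brown wooden block 120 x 70 mm, 26 mm high, fixed, with a wide 22 mm hole in which the rod's tip hangs while the foot lies on the block. z up.
- figurine: shiny brass animal ornament, 80 mm wide, 120 mm tall, standing behind the tape measure; origin centre of its underside. Not to be moved.
- glue: white glue bottle with a cap, 48 mm diameter, 130 mm tall, standing between the leg and the rest; origin centre of its underside. Not to be moved.
- tape: grey tape-measure case, 65 x 40 x 62 mm, standing behind the glue bottle; origin centre of its underside. Not to be moved.
Things that resemble listed ones, but are neither listed nor needed, are in the scene too. What is shaped like the part that bears foot but blue or orange is not meant.

How it is judged:
On the way, in this order (a step that is already met when the one before it is completed fails the run):
1. the foot lies flat on the leg with the rod's tip in the bore (z of foot in the frame of bore between -0.003 and 0.003 m and horizontal distance between rod_tip and bore below 0.004 m and angle between foot's own z axis and vertical below 0.08 rad), for 0.1 s.
2. the rod is held against the bottom of the bore with more than 2 N for 0.7 s while the foot stays flat (all of step 1 and contact force between plug_c0 and anything else above 2 N), for 0.7 s.
At the end, for the whole second after the job is handed in: The gauge stands by itself with its foot flat on the pine leg (within 3 mm of the top face, tilted less than 0.08 rad), the rod within 4 mm of the bore's axis and its tip still touching the bottom of the bore, at rest (all of step 1 and contact force between plug_c0 and anything else above 0.1 N and velocity of joint rod below 0.005 m/s).
It fails at once if the rod bears on the bottom of the bore with more than 25 N and dents the wood (contact force between plug_c0 and anything else above 25 N).
It fails at once if the figurine is moved more than 20 mm (distance of figurine from where it was at the start of the episode above 0.02 m).
It fails at once if the glue is moved more than 20 mm (distance of glue from where it was at the start of the episode above 0.02 m).
It fails at once if the tape is moved more than 20 mm (distance of tape from where it was at the start of the episode above 0.02 m).
It also fails if it takes over 54 s, if anything falls off the work surface, if the arm or the gripper's body presses on something with over 40 N, if the wrist force passes 120 N, or if a joint passes its speed limit or range.

## Robot

A 6-joint arm with a two-finger parallel gripper is mounted at the origin on the work surface. World frame = base frame: x ahead of the robot, y to its left, z up, the work surface at z = 0. Lengths are in m, angles in rad, forces in N, time in s.
With the tool pointing down it reaches from about 0.3 to 0.775 m from the base axis. Payload 14.6 kg.
Tool frame: the origin (TCP) lies at the very end of the fingers, on their centre line; the grasp point (between the pads) lies 19 mm behind it; z points along the fingers, y is the line along which they close (so a half turn about z gives the same grasp; the last joint's range is limited). The gripper opens to 94 mm and grips with 3 to 60 N. Pads are 16 mm wide; open, the fingers measure 119 mm over their backs; the gripper's body (75 mm by 177 mm) begins 78 mm behind the grasp point.
Start: joints at [-1.219, 0.3, 1.521, -0, 1.321, -0.067], TCP at [0.224, -0.502, 0.205] pointing down, gripper open.
Joint ranges: [-3.03, 3.03], [-0.79, 2.21], [0.23, 2.52], [-1.04, 4.18], [0, 3.07], [-2.55, 2.55]. Speed limits (rad/s): [2.22, 2.22, 2.57, 3.14, 3.14, 3.14].

## Interface

Orientations are given as [roll, pitch, yaw] about the fixed x, y, z axes, in that order (R = Rz(yaw) Ry(pitch) Rx(roll)).
In Python, from station import * gives the robot as it stands.
- The arm moves only by the tool jog_arm, never from a script. Its argument "rows" is a list of rows, each a list of 3 entries, a list of its own where there are three numbers: the shift along the tool's x, y, z in m, then the turn about the tool's z in degrees, then the finger opening in m, from 0 to 0.094. A call has 1 to 12 rows; each row shifts and turns the commanded pose from where the row before left it, along the tool's axes as they then stand; what a row does not reach is not made up. A row lasts 1/12 s, in which the tool goes at most 41.7 mm and 7.16 degrees, less where a joint would pass 70% of its speed; a pose out of reach is approached as far as the arm can. A call is refused whole if a number of a shift passes 0.0417 or a number of a turn 7.16, either way. A call with a gripper value outside its range is refused whole. The fingers move at their own pace and stop on an object; "squeeze" is the grip in N (left out, the last holds). Time passes only in rows, so rows that do not move let the fingers close. It gives the time, the measured TCP pose, the force, the opening and the grip force at its end, in the units of the state.
- get_obs(): the state, without advancing time (a new reading comes with each control period).
- camera(name): name is "side" or "top"; returns a dict with "image" (480x640x3 uint8, red, green, blue), "range_z" (480x640 float32, m along the optical axis (not along the pixel's ray), 0 where there is no reading), "K" (3x3 intrinsics, pixels), "world_from_camera" (4x4, takes a point from camera to world coordinates). Camera axes: x right, y up, looking along -z (the intrinsics and any distortion apply to the point x, -y, -z); pixel columns grow to the right and rows downward; lengths in m; the calibration is good to about 2 mm. A picture is of the moment at which its call begins.
- hand_in(): hands the job in; it is judged then, once.
Trained networks look in a picture, given as the dict that the camera call returned (one of the last four; its "shot" number tells which), for a name from the list of things; names that differ only in an ending like _2 or _b are one class to them, and where a whole thing is asked for, a point or a joint stands for the part that bears it (a point fixed in the world has none). Each returns a list of dicts, best first, with "p" (0 to 1); they miss things now and then, are a little off and sometimes report something else, mostly with a low value. They report only what shows in the picture. A call takes as long as a camera call. They do not tell look-alikes from the thing itself.
- search_frame(label, picture): "at" ([column, row] as shares, 0 to 1, of the picture: columns of its width, rows of its height, amid what is visible of it).
- spot_point(label, picture): "at" ([column, row] as shares, 0 to 1, of the picture: columns of its width, rows of its height: a listed point, or the origin of a listed thing).
The state is a dict: "time_s": time; "qpos": joint angles; "joint_vel": joint speeds; "tau": joint torques, N m; "ee_pos": TCP position; "eef_rot": TCP orientation; "force": force on the tool from outside, world axes, zero at the start; "moment": the same for the moment, N m; "grip_width": finger opening in m; "grip_force": force on a finger pad.
Only numpy, scipy, OpenCV 4.12 (cv2) and the standard library are available. Lean on these libraries where they do the work, as an engineer would, in place of code of your own. Each camera call takes 0.05 s, during which the arm holds its last target. There are 200 camera calls.

## Working session

There is one attempt and no reset: what is moved stays moved. The work goes in short steps, Python scripts to look and compute and a tool call to move; the robot and the scene stay as the last step left them, time stands still between calls to the robot, and variables do not carry over. Pictures are saved under pics/ and viewed, at most 10 in all, crops included, and the job is handed in when it is done.

Besides the shell and the picture viewer there is one more tool, called after "Request:" by a JSON object that holds its "method" and its "body". jog_arm: Moves the arm, as the interface text tells. Its arguments: {"type":"object","properties":{"rows":{"type":"array","items":{"type":"array"}},"squeeze":{"type":"number"}},"required":["rows"]}

```bash
mkdir -p pics; cat > h.py <<'E'
from station import *
import numpy as np, cv2
def world(c,u,v,z=None):
    K=c["K"];T=np.array(c["world_from_camera"])
    if z is None: z=c["range_z"][int(round(v)),int(round(u))]
    p=np.array([(u-K[0][2])/K[0][0]*z,-(v-K[1][2])/K[1][1]*z,-z,1])
    return (T@p)[:3]
def atz(c,u,v,h):
    o=np.array(c["world_from_camera"])[:3,3]; d=world(c,u,v,1.0)-o
    return o+d*(h-o[2])/d[2]
E
python3 - <<'E'
from h import *
for n in("top","side"):
    c=camera(n); cv2.imwrite(f"pics/{n}0.png",c["image"][:,:,::-1])
    np.savez(f"{n}0.npz",**{k:c[k] for k in("image","range_z","K","world_from_camera")})
    print(n,np.round(c["K"],1).tolist(),np.round(c["world_from_camera"],3).tolist(),[k for k in c])
    for l in("bore","leg","foot","knob","rest_top","figurine","glue","tape"):
        for r in spot_point(l,c)[:3]:
            u,v=r["at"][0]*640,r["at"][1]*480
            print(l,round(r["p"],2),round(u),round(v),np.round(world(c,min(u,639),min(v,479)),3))
print(get_obs())
E
```

```text
top [[476.5, 0.0, 319.5], [0.0, 476.5, 238.5], [0.0, 0.0, 1.0]] [[0.001, 0.986, -0.165, 0.418], [-1.0, 0.003, 0.011, 0.019], [0.012, 0.165, 0.986, 0.819], [0.0, 0.0, 0.0, 1.0]] ['image', 'range_z', 'K', 'world_from_camera', 'shot']
bore 0.68 471 262 [ 0.509 -0.236  0.052]
leg 0.81 457 248 [ 0.529 -0.209  0.069]
foot 0.96 168 189 [0.631 0.266 0.04 ]
foot 0.95 241 339 [0.388 0.123 0.123]
foot 0.76 242 143 [0.715 0.144 0.038]
knob 0.85 148 168 [0.641 0.272 0.121]
knob 0.85 239 345 [0.38  0.125 0.124]
knob 0.84 228 210 [0.575 0.147 0.13 ]
rest_top 0.92 235 223 [0.57  0.148 0.057]
figurine 0.65 324 157 [0.689 0.003 0.041]
glue 0.84 335 290 [ 0.458 -0.012  0.131]
tape 0.86 335 226 [ 0.565 -0.014  0.064]
side [[446.6, 0.0, 314.3], [0.0, 446.6, 252.6], [0.0, 0.0, 1.0]] [[-0.994, 0.083, -0.076, 0.516], [-0.11, -0.598, 0.794, 0.552], [0.02, 0.797, 0.603, 0.536], [0.0, 0.0, 0.0, 1.0]] ['image', 'range_z', 'K', 'world_from_camera', 'shot']
bore 0.6 359 205 [ 0.502 -0.237  0.067]
leg 0.92 340 237 [ 0.536 -0.195  0.013]
foot 0.91 432 381 [0.385 0.145 0.02 ]
foot 0.76 295 372 [0.573 0.18  0.055]
fo
[... 302 characters left out ...]
 0.021]
{'time_s': 0.9, 'qpos': array([-1.21859092e+00,  2.99856472e-01,  1.52100736e+00,  3.51678108e-06,
        1.32066796e+00, -6.65993377e-02]), 'joint_vel': array([ 7.45217609e-05, -6.09605591e-04,  1.83184466e-03,  1.40256223e-03,
       -3.55952251e-05, -2.39212048e-03]), 'tau': array([ 9.46384644e-04, -5.31660211e+01, -3.52917194e+01,  7.09582237e-02,
        2.12193327e-02,  1.53206770e-05]), 'ee_pos': array([ 0.22366512, -0.50246401,  0.20546635]), 'eef_rot': array([3.14153170e+00, 6.50259479e-07, 4.18803869e-01]), 'force': array([ 0.07326253,  0.2397251 , -1.0595426 ]), 'moment': array([ 0.02217019, -0.02168109,  0.00888192]), 'grip_force': 0.0, 'grip_width': 0.09384466097583209}
```

View pics/top0.png

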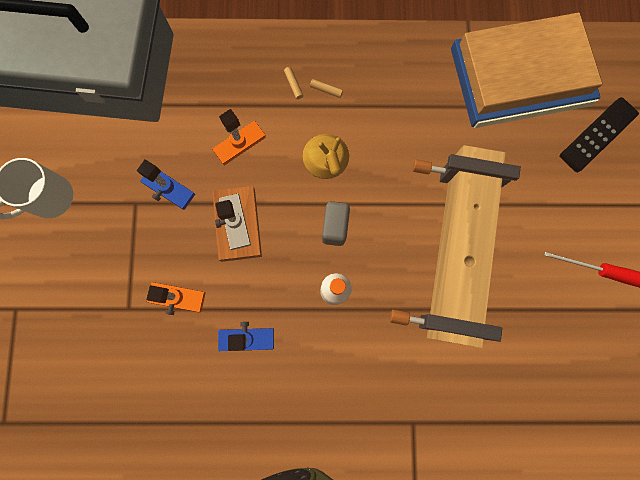

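View pics/side0.png

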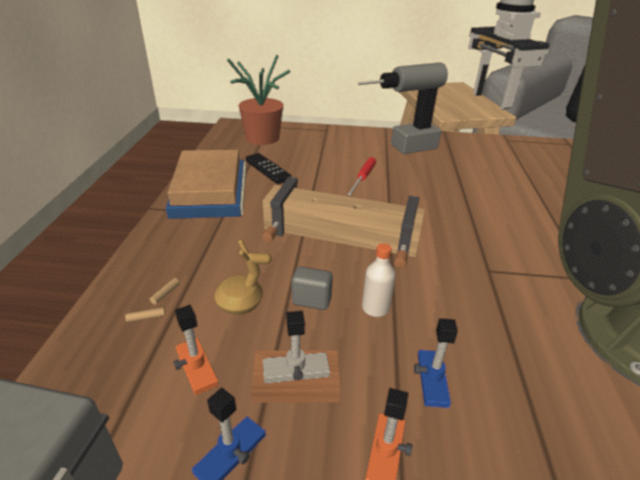

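Top view, candidates for the gauge: blue at (148,168) and (239,345), orange at (229,118) and (157,293), steel on a brown rest at (224,210). I choose the steel one, which matches the description. The large bore is at (469,262) and the small screw hole at (476,206). Next I measure both and check the choice in a crop.

```bash
cat > m.py <<'E'
from h import *
def cloud(c):
    z=np.array(c["range_z"],float);v,u=np.mgrid[:480,:640];K=c["K"];T=c["world_from_camera"]
    P=np.stack([(u-K[0][2])/K[0][0]*z,-(v-K[1][2])/K[1][1]*z,-z,np.ones_like(z)],-1)@T.T
    P[z<=0]=np.nan
    return P[...,:3]
def rect(p): 
    r=cv2.minAreaRect((p[:,:2]*1000).astype(np.float32)); return [np.round(x,1) for x in r]
E
python3 - <<'E'
from m import *
for n in("top","side"):
    c=dict(np.load(n+"0.npz"));P=cloud(c)
    near=np.hypot(P[...,0]-.575,P[...,1]-.155)
    k=P[(near<.04)&(P[...,2]>.1)]
    kt=k[k[:,2]>np.nanpercentile(k[:,2],60)-.002]
    print(n,"knob",len(k),"zmax",np.percentile(k[:,2],[5,50,95]).round(4),rect(k),"top",rect(kt))
    f=P[(near<.075)&(P[...,2]>.033)&(P[...,2]<.045)]; print("foot",len(f),rect(f),np.median(f[:,2]).round(4))
    r=P[(near<.1)&(P[...,2]>.02)&(P[...,2]<.03)]; print("rest",rect(r),np.median(r[:,2]).round(4))
    L=P[(abs(P[...,2]-.07)<.004)&(abs(P[...,0]-.54)<.17)&(P[...,1]<-.1)&(P[...,1]>-.3)]; print("leg",len(L),rect(L),np.median(L[:,2]).round(4))
    g=cv2.cvtColor(c["image"],cv2.COLOR_RGB2HSV)
    cu,cv_=(469,262) if n=="top" else (356,206)
    V=g[cv_-12:cv_+13,cu-14:cu+15,2].astype(int); m=(V<np.median(V)*.72).astype(np.uint8)
    nl,lab,st,ce=cv2.connectedComponentsWithStats(m)
    for i in range(1,nl):
        if st[i,4]>8:
            u,v=ce[i][0]+cu-14,ce[i][1]+cv_-12; print("dark",st[i],round(u,1),round(v,1),atz(c,u,v,.07).round(4))
    for lab_,lo,hi in(("glue",(.458,-.0),.05),("tape",(.57,-.01),.045),("fig",(.69,.0),.06)):
        d=np.hypot(P[...,0]-lo[0],P[...,1]-lo[1])<hi
        q=P[d&(P[...,2]>.015)];print(lab_,rect(q),q[:,2].max().round(3))
im=np.load("top0.npz")["image"];im2=np.load("side0.npz")["image"]
A=cv2.resize(im[170:270,195:275],(400,500),interpolation=2);B=cv2.resize(im2[300:400,250:330],(400,500),interpolation=2)
cv2.imwrite("pics/crop.png",np.hstack([A,B])[:,:,::-1])
E
```

```text
top knob 289 zmax [0.1149 0.1327 0.135 ] [array([577.7, 152.9]), array([22.7, 22.1]), np.float64(14.3)] top [array([577.7, 152.9]), array([22.6, 22. ]), np.float64(13.8)]
foot 724 [array([577.8, 153.1]), array([90.5, 34.4]), np.float64(14.3)] 0.0389
rest [array([576.8, 181. ]), array([125.8, 127.9]), np.float64(7.2)] 0.0269
leg 7360 [array([ 538.3, -228.5]), array([106.1, 320.3]), np.float64(80.0)] 0.071
dark [ 9  6 10  6 39] 468.3 258.4 [ 0.5119 -0.2258  0.07  ]
glue [array([463.7, -14.6]), array([45.8, 47.1]), np.float64(44.3)] 0.134
tape [array([574.4, -16. ]), array([39.7, 65.6]), np.float64(83.0)] 0.067
fig [array([695.7,   1.3]), array([81.3, 86.4]), np.float64(66.1)] 0.123
side knob 443 zmax [0.11   0.1301 0.1325] [array([576.2, 155.5]), array([22. , 23.6]), np.float64(14.6)] top [array([576. , 155.5]), array([22. , 23.4]), np.float64(15.2)]
foot 1103 [array([574.7, 160.7]), array([90., 47.]), np.float64(14.2)] 0.0376
rest [array([575.5, 181.3]), array([125.8, 127.4]), np.float64(6.8)] 0.0255
leg 2635 [array([ 537.2, -225.5]), array([106.8, 320.4]), np.float64(79.8)] 0.0697
glue [array([462.3,  -5. ]), array([47.5, 36.4]), np.float64(2.3)] 0.132
tape [array([572.8, -12.8]), array([41.8, 64.7]), np.float64(82.8)] 0.064
fig [array([690.6,   9. ]), array([70.8, 94.8]), np.float64(82.1)] 0.12
```

View pics/crop.png

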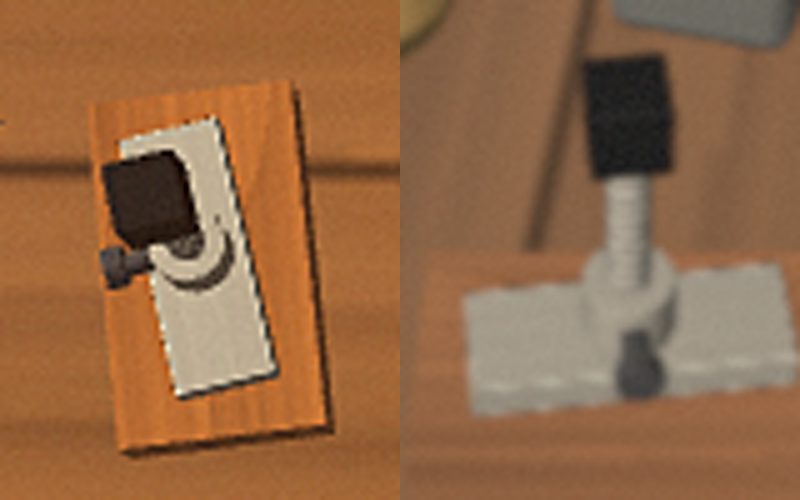

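The crop confirms the bare steel foot with the black knob on its brown rest. I'll refine the bore while starting the approach.

```bash
python3 - <<'E'
from m import *
for n in("top","side"):
    c=dict(np.load(n+"0.npz"));P=cloud(c)
    a=np.deg2rad(-10);ex=np.array([np.cos(a),np.sin(a)]);ey=np.array([-ex[1],ex[0]])
    s=P[...,:2]@ex;t=P[...,:2]@ey
    b0=np.array([.51,-.232]); ds=s-b0@ex;dt=t-b0@ey
    zt=np.nanmedian(P[(abs(ds)<.04)&(abs(dt)<.03)][:,2])
    top=(abs(P[...,2]-zt)<.0035)&(abs(ds-.03)<.09)   # between the clamps
    for lo in(-.05,-.025,.025,.05,.1):
        r=dt[top&(abs(ds-lo)<.01)]; print(n,lo,np.percentile(r,[0.5,99.5]).round(4),end=" ")
    full=ds[(abs(P[...,2]-zt)<.004)&(abs(dt)<.025)]; print("\nends",np.percentile(full,[.2,99.8]).round(4),"zt",zt.round(4))
    d=(abs(ds)<.02)&(abs(dt)<.02)&(P[...,2]<zt-.006)
    vs,us=np.nonzero(d); print("deep n",len(us),us.mean().round(1),vs.mean().round(1),us.min(),us.max(),vs.min(),vs.max(),atz(c,us.mean(),vs.mean(),zt).round(4))
    h=c["image"].astype(int).sum(2); m=(abs(ds)<.02)&(abs(dt)<.02)|d
    vs,us=np.nonzero(m); u0,u1,v0,v1=us.min()-2,us.max()+3,vs.min()-2,vs.max()+3
    print(u0,v0);print("\n".join(" ".join("%3d"%x for x in r) for r in h[v0:v1,u0:u1]))
E
```

```text
top -0.05 [-0.0304  0.7325] top -0.025 [-0.0306  0.759 ] top 0.025 [-0.0306  0.7518] top 0.05 [-0.0307  0.5156] top 0.1 [-0.0306  0.0391] 
ends [-0.1325  0.4139] zt 0.0709
deep n 65 468.8 261.2 465 473 257 265 [ 0.5072 -0.2262  0.0709]
457 244
476 482 479 497 490 490 495 500 508 492 483 472 437 426 401 407 410 435 446 441 430 433 427 425 441 435 426 426 438 431 440 435
473 484 477 490 485 483 489 502 506 510 483 453 442 421 398 414 412 428 448 436 435 426 417 424 428 435 425 427 437 438 446 441
479 483 487 485 487 496 486 505 504 493 488 467 450 420 398 402 414 442 447 436 430 433 429 430 424 427 422 425 424 439 430 431
479 481 479 488 487 486 501 503 508 498 483 457 426 413 399 416 411 445 428 434 437 423 434 437 433 423 432 436 434 442 440 448
480 486 481 484 481 489 502 501 502 487 470 467 438 404 401 411 421 435 440 428 435 427 421 429 433 422 427 427 432 437 435 442
483 487 480 493 481 481 500 502 499 492 480 450 433 393 384 407 424 444 439 430 427 429 426 427 433 437 430 431 437 437 444 447
485 484 484 476 488 490 494 507 499 498 466 466 426 390 409 407 424 437 438 435 428 423 
[... 4623 characters left out ...]
 352 380 390 400 400 402 396 393 396 404 394 393 396
447 445 448 450 448 447 449 451 434 440 430 391 345 344 369 392 408 394 393 399 403 404 408 403 405 397 397
449 446 443 444 450 444 446 444 451 448 448 436 420 408 403 423 424 420 416 416 422 421 411 412 414 410 409
441 442 435 444 434 443 439 440 446 447 445 438 442 434 443 442 436 439 445 438 442 436 438 431 434 427 425
443 436 440 438 442 439 435 439 433 437 442 443 441 441 437 443 443 444 438 442 445 446 443 449 441 437 436
443 433 437 435 438 438 435 436 436 439 436 435 436 439 437 434 440 439 440 438 440 443 435 444 437 442 446
424 432 439 432 431 433 436 436 441 436 439 439 440 433 433 436 433 439 430 435 435 433 440 438 440 430 439
```

Request:
{"method": "jog_arm", "body": {"rows": [[[0, 0, -0.025], 4.85, 0.094], [[0, 0, -0.025], 4.85, 0.094], [[0.025, -0.0275, 0], 0, 0.094], [[0.025, -0.0275, 0], 0, 0.094], [[0.025, -0.0275, 0], 0, 0.094], [[0.025, -0.0275, 0], 0, 0.094], [[0.025, -0.0275, 0], 0, 0.094], [[0.025, -0.0275, 0], 0, 0.094], [[0.025, -0.0275, 0], 0, 0.094], [[0.025, -0.0275, 0], 0, 0.094], [[0.025, -0.0275, 0], 0, 0.094], [[0.025, -0.0275, 0], 0, 0.094]]}}

```text
time_s: 1.9
ee_pos: [0.3985, -0.1725, 0.2557]
eef_rot: [3.141, -0.001, 0.249]
force: [0.3, 0.1, -0.5]
grip_width: 0.0942
grip_force: 0.0
```

Request:
{"method": "jog_arm", "body": {"rows": [[[0.0254, -0.0272, 0], 0, 0.094], [[0.0254, -0.0272, 0], 0, 0.094], [[0.0254, -0.0272, 0], 0, 0.094], [[0.0254, -0.0272, 0], 0, 0.094], [[0.0254, -0.0272, 0], 0, 0.094], [[0.0254, -0.0272, 0], 0, 0.094], [[0.0254, -0.0272, 0], 0, 0.094], [[0.0254, -0.0272, 0], 0, 0.094], [[0.0254, -0.0272, 0], 0, 0.094], [[0.0254, -0.0272, 0], 0, 0.094], [[0, 0, 0], 0, 0.094], [[0, 0, 0], 0, 0.094]]}}

```text
time_s: 2.9
ee_pos: [0.5771, 0.1534, 0.2545]
eef_rot: [-3.142, 0.001, 0.252]
force: [-0.4, -0.6, 0.2]
grip_width: 0.0942
grip_force: 0.0
```

Request:
{"method": "jog_arm", "body": {"rows": [[[0, 0, 0.02], 0, 0.06], [[0, 0, 0.03], 0, 0.06], [[0, 0, 0.03], 0, 0.06], [[0, 0, 0.03], 0, 0.06], [[0, 0, 0.02], 0, 0.06], [[0, 0, 0.012], 0, 0.06], [[0, 0, 0.01], 0, 0.06], [[0, 0, 0], 0, 0.06], [[0, 0, 0], 0, 0.06]]}}

```text
time_s: 3.65
ee_pos: [0.5773, 0.1518, 0.1044]
eef_rot: [3.142, -0.001, 0.249]
force: [-0.4, -0.4, 0.4]
grip_width: 0.0599
grip_force: 0.0
```

Request:
{"method": "jog_arm", "body": {"rows": [[[0, -0.002, 0], 0, 0.04], [[0, 0, 0], 0, 0.015], [[0, 0, 0], 0, 0.015], [[0, 0, 0], 0, 0.015], [[0, 0, 0], 0, 0.015], [[0, 0, 0], 0, 0.015], [[0, 0, 0], 0, 0.015], [[0, 0, 0], 0, 0.015]], "squeeze": 30}}

```text
time_s: 4.32
ee_pos: [0.5766, 0.154, 0.1035]
eef_rot: [-3.142, -0.0, 0.25]
force: [0.3, -0.8, 1.2]
grip_width: 0.022
grip_force: 30.0
```

Request:
{"method": "jog_arm", "body": {"rows": [[[0, 0, -0.005], 0, 0.015], [[0, 0, -0.012], 0, 0.015], [[0, 0, -0.018], 0, 0.015], [[0, 0, -0.025], 0, 0.015], [[0, 0, -0.03], 0, 0.015], [[0, 0, -0.03], 0, 0.015], [[0, 0, -0.025], 0, 0.015], [[0, 0, -0.015], 0, 0.015], [[0, 0, 0], 0, 0.015], [[0, 0, 0], 0, 0.015]]}}

```text
time_s: 5.15
ee_pos: [0.5764, 0.154, 0.2638]
eef_rot: [3.142, -0.001, 0.25]
force: [0.2, -0.5, -4.2]
grip_width: 0.0216
grip_force: 30.0
```

Request:
{"method": "jog_arm", "body": {"rows": [[[0, 0, 0], 4, 0.015], [[0, 0, 0], 5, 0.015], [[0, 0, 0], 6, 0.015], [[0, 0, 0], 5.3, 0.015], [[0, 0, 0], 4, 0.015], [[0, 0.01, 0], 0, 0.015], [[0, 0.02, 0], 0, 0.015], [[0, 0.03, 0], 0, 0.015], [[0, 0.035, 0], 0, 0.015], [[0, 0.035, 0], 0, 0.015], [[0, 0.035, 0], 0, 0.015], [[0, 0.035, 0], 0, 0.015]]}}

```text
time_s: 6.15
ee_pos: [0.5405, -0.045, 0.2623]
eef_rot: [3.141, 0.002, -0.172]
force: [0.8, 0.8, -4.1]
grip_width: 0.0218
grip_force: 30.0
```

Request:
{"method": "jog_arm", "body": {"rows": [[[-0.003, 0.035, 0], 0, 0.015], [[0, 0.035, 0], 0, 0.015], [[0, 0.035, 0], 0, 0.015], [[0, 0.03, 0], 0, 0.015], [[0, 0.025, 0], 0, 0.015], [[0, 0.0165, 0], 0, 0.015], [[0, 0.01, 0.02], 0, 0.015], [[0, 0, 0.03], 0, 0.015], [[0, 0, 0.03], 0, 0.015], [[0, 0, 0.01], 0, 0.015], [[0, 0, 0], 0, 0.015], [[0, 0, 0], 0, 0.015]]}}

```text
time_s: 7.15
ee_pos: [0.5063, -0.2263, 0.1741]
eef_rot: [3.142, 0.0, -0.174]
force: [0.2, -0.3, -3.0]
grip_width: 0.0216
grip_force: 30.0
```

```bash
python3 - <<'E'
from m import *
o=get_obs();print(o["ee_pos"],o["force"])
S=[]
for n in("top","side"):
    c=camera(n);P=cloud(c)
    np.savez(f"{n}1.npz",**{k:c[k] for k in("image","range_z","K","world_from_camera")})
    near=np.hypot(P[...,0]-.507,P[...,1]+.226)
    f=P[(near<.06)&(P[...,2]>.100)&(P[...,2]<.114)];print(n,"foot",len(f),rect(f),np.percentile(f[:,2],[1,5,50,95]).round(4))
    A=np.c_[f[:,:2],np.ones(len(f))];
    t=f[abs(f[:,2]-np.median(f[:,2]))<.0025];A=np.c_[t[:,:2],np.ones(len(t))];print("plane",np.linalg.lstsq(A,t[:,2],rcond=None)[0].round(3))
    for r in spot_point("rod_tip",c)[:2]+spot_point("foot",c)[:1]: print(r)
    x,y=(470,250) if n=="top" else (357,185)
    S.append(cv2.resize(c["image"][y-60:y+60,x-45:x+45],(390,520),interpolation=2))
cv2.imwrite("pics/over.png",np.hstack(S)[:,:,::-1])
E
```

```text
[ 0.50634495 -0.22632491  0.1740566 ] [ 0.19339731 -0.26581275 -3.00643553]
top foot 615 [array([ 485.1, -223.2]), array([35.2, 43.3]), np.float64(80.4)] [0.1012 0.1043 0.1094 0.1114]
plane [-0.003  0.003  0.112]
{'at': [0.5058, 0.3321], 'p': 0.72}
{'at': [0.3752, 0.2921], 'p': 0.93}
side foot 498 [array([ 508.3, -221.7]), array([46.5, 90.2]), np.float64(79.7)] [0.1001 0.1013 0.1088 0.1106]
plane [-0.003 -0.017  0.107]
{'at': [0.3098, 0.7652], 'p': 0.87}
```

View pics/over.png

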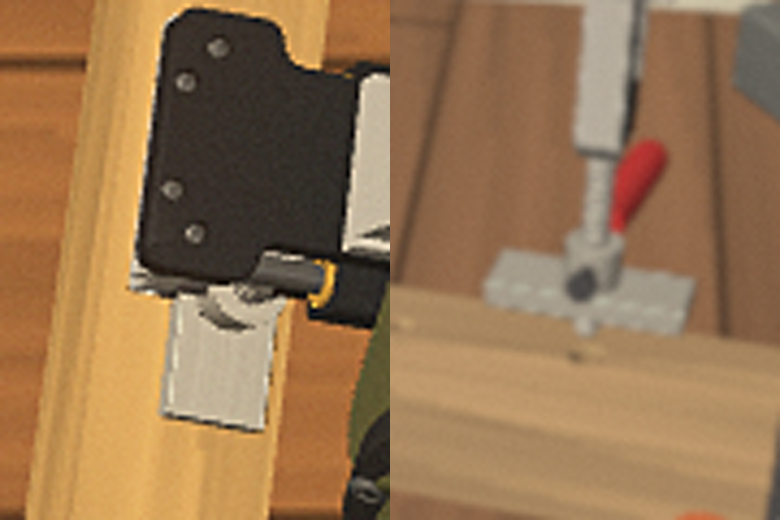

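```bash
python3 - <<'E'
from m import *
c=dict(np.load("side1.npz"))
h=c["image"].astype(int).sum(2);print("\n".join(str(r)+": "+" ".join("%3d"%x for x in h[r,346:370]) for r in range(192,212)))
print("tip@.082",atz(c,357.5,201.5,.082),"bore",atz(c,357.5,206.7,.0697), "px/mm", atz(c,357.5,205.7,.0697))
E
```

```text
192: 482 506 514 498 484 443 368 278 226 219 210 222 252 329 386 393 395 416 435 458 450 450 449 454
193: 475 485 490 485 477 459 417 342 260 225 224 253 327 412 457 467 454 458 455 450 453 447 455 450
194: 465 463 472 470 466 459 457 416 345 309 312 338 404 478 509 511 494 472 465 466 469 474 467 460
195: 463 464 466 465 466 465 471 452 432 421 426 433 456 485 496 490 484 477 473 491 503 502 485 477
196: 444 441 451 459 465 471 460 461 457 457 463 464 464 469 470 472 465 466 477 482 494 486 479 475
197: 397 399 428 447 469 458 443 442 456 462 469 473 465 457 463 460 458 464 466 463 465 466 467 461
198: 390 396 405 413 420 402 387 396 427 473 496 484 449 437 440 456 472 470 456 455 457 452 454 462
199: 397 400 403 399 392 390 382 389 431 490 511 492 436 397 404 439 464 460 444 442 442 461 468 469
200: 389 400 402 392 395 397 396 401 440 489 516 499 439 382 376 404 425 421 406 407 418 441 458 461
201: 391 395 393 392 391 401 391 398 419 461 482 477 427 391 388 398 401 392 389 394 407 408 426 421
202: 396 392 395 396 395 390 393 393 397 415 422 420 399 378 387 385 398 397 393 397 404 3
[... 353 characters left out ...]
6 348 379 404 420 425 426 424 400 398 390 392 393 390 389 390
207: 445 430 431 416 420 409 391 341 302 318 361 383 398 405 400 396 406 403 401 399 401 398 394 400
208: 455 453 449 451 447 445 431 396 357 351 373 391 405 404 391 405 410 404 405 405 409 405 402 407
209: 451 449 444 448 453 450 454 431 419 411 419 421 428 424 417 420 422 425 423 411 420 415 410 411
210: 443 440 440 442 443 444 447 446 443 436 442 444 440 441 445 447 448 442 434 436 435 429 422 423
211: 439 438 435 438 439 437 441 439 436 447 444 444 442 445 447 446 446 449 448 445 448 445 439 442
tip@.082 [ 0.50677532 -0.22574783  0.082     ] bore [ 0.5058243  -0.22628178  0.0697    ] px/mm [ 0.50595486 -0.23017158  0.0697    ]
```

The picture shows the gauge level above the bore. Side view: the tip is at about (356,201) and the bore at (357,207), aligned to within 1–3 mm. I'll shift 1 mm towards −x and lower gently.

Request:
{"method": "jog_arm", "body": {"rows": [[[-0.001, 0, 0.003], 0, 0.015], [[0, 0, 0.003], 0, 0.015], [[0, 0, 0.003], 0, 0.015], [[0, 0, 0.002], 0, 0.015], [[0, 0, 0.002], 0, 0.015], [[0, 0, 0.002], 0, 0.015], [[0, 0, 0.002], 0, 0.015], [[0, 0, 0.001], 0, 0.015], [[0, 0, 0], 0, 0.015]]}}

```text
time_s: 8.2
ee_pos: [0.5053, -0.2259, 0.1552]
eef_rot: [-3.142, 0.0, -0.175]
force: [-0.3, 0.3, -4.1]
grip_width: 0.0214
grip_force: 30.0
```

No lateral force with the tip about 6 mm below the face, so it is in the bore.

Request:
{"method": "jog_arm", "body": {"rows": [[[0, 0, 0.002], 0, 0.015], [[0, 0, 0.002], 0, 0.015], [[0, 0, 0.001], 0, 0.015], [[0, 0, 0.001], 0, 0.015], [[0, 0, 0.001], 0, 0.015], [[0, 0, 0], 0, 0.015]]}}

```text
time_s: 8.7
ee_pos: [0.5053, -0.2259, 0.1483]
eef_rot: [-3.142, 0.0, -0.175]
force: [-0.4, 0.4, -2.8]
grip_width: 0.0217
grip_force: 30.0
```

Request:
{"method": "jog_arm", "body": {"rows": [[[0, 0, 0.001], 0, 0.015], [[0, 0, 0.001], 0, 0.015], [[0, 0, 0], 0, 0.015], [[0, 0, 0], 0, 0.015]]}}

```text
time_s: 9.03
ee_pos: [0.5056, -0.226, 0.1469]
eef_rot: [3.141, -0.001, -0.175]
force: [-2.1, 1.2, 2.8]
grip_width: 0.0221
grip_force: 30.0
```

Request:
{"method": "jog_arm", "body": {"rows": [[[0, 0, 0.001], 0, 0.015], [[0, 0, 0.001], 0, 0.015], [[0, 0, 0.001], 0, 0.015], [[0, 0, 0.001], 0, 0.015], [[0, 0, 0], 0, 0.015]]}}

```text
time_s: 9.45
ee_pos: [0.5055, -0.226, 0.1427]
eef_rot: [3.141, -0.001, -0.175]
force: [-0.9, 1.4, 3.3]
grip_width: 0.0213
grip_force: 30.0
```

Request:
{"method": "jog_arm", "body": {"rows": [[[0, 0, 0.001], 0, 0.015], [[0, 0, 0.001], 0, 0.015], [[0, 0, 0.001], 0, 0.015], [[0, 0, 0.001], 0, 0.015], [[0, 0, 0.001], 0, 0.015]]}}

```text
time_s: 9.87
ee_pos: [0.5056, -0.226, 0.1378]
eef_rot: [3.141, -0.001, -0.175]
force: [-1.6, 1.7, 5.0]
grip_width: 0.022
grip_force: 30.0
```

Request:
{"method": "jog_arm", "body": {"rows": [[[0, 0, 0], 0, 0.015], [[0, 0, 0.0005], 0, 0.015], [[0, 0, 0.0005], 0, 0.015], [[0, 0, 0.0005], 0, 0.015]], "squeeze": 12}}

```text
time_s: 10.2
ee_pos: [0.5056, -0.2259, 0.1362]
eef_rot: [-3.141, -0.001, -0.175]
force: [-0.6, 2.4, 5.1]
grip_width: 0.0218
grip_force: 12.0
```

Request:
{"method": "jog_arm", "body": {"rows": [[[0, 0, 0.0005], 0, 0.015], [[0, 0, 0.0005], 0, 0.015], [[0, 0, 0.0005], 0, 0.015], [[0, 0, 0.0005], 0, 0.015]]}}

```text
time_s: 10.53
ee_pos: [0.5056, -0.2259, 0.1342]
eef_rot: [-3.142, -0.001, -0.175]
force: [-0.5, 2.2, 5.0]
grip_width: 0.0218
grip_force: 12.0
```

Request:
{"method": "jog_arm", "body": {"rows": [[[0, 0, 0.0005], 0, 0.015], [[0, 0, 0.0005], 0, 0.015], [[0, 0, 0.0005], 0, 0.015], [[0, 0, 0.0005], 0, 0.015]]}}

```text
time_s: 10.87
ee_pos: [0.5056, -0.2259, 0.1322]
eef_rot: [-3.141, -0.001, -0.175]
force: [-2.3, 2.4, 5.0]
grip_width: 0.022
grip_force: 12.0
```

Request:
{"method": "jog_arm", "body": {"rows": [[[0, 0, 0.0005], 0, 0.015], [[0, 0, 0.0005], 0, 0.015], [[0, 0, 0.0005], 0, 0.015], [[0, 0, 0.0005], 0, 0.015]]}}

```text
time_s: 11.2
ee_pos: [0.5056, -0.2258, 0.1302]
eef_rot: [-3.141, -0.0, -0.175]
force: [-0.5, 2.3, 5.6]
grip_width: 0.0216
grip_force: 12.0
```

Request:
{"method": "jog_arm", "body": {"rows": [[[0, 0, 0.0005], 0, 0.015], [[0, 0, 0.0005], 0, 0.015], [[0, 0, 0.0005], 0, 0.015], [[0, 0, 0.0005], 0, 0.015]]}}

```text
time_s: 11.53
ee_pos: [0.5056, -0.2258, 0.1282]
eef_rot: [-3.141, -0.0, -0.175]
force: [-1.0, 2.8, 4.8]
grip_width: 0.0219
grip_force: 12.0
```

Request:
{"method": "jog_arm", "body": {"rows": [[[0, 0, 0.0005], 0, 0.015], [[0, 0, 0.0005], 0, 0.015], [[0, 0, 0.0005], 0, 0.015], [[0, 0, 0.0005], 0, 0.015]]}}

```text
time_s: 11.87
ee_pos: [0.5056, -0.2258, 0.1262]
eef_rot: [-3.141, -0.0, -0.175]
force: [-0.5, 3.1, 4.6]
grip_width: 0.0218
grip_force: 12.0
```

Request:
{"method": "jog_arm", "body": {"rows": [[[0, 0, 0.0005], 0, 0.015], [[0, 0, 0.0005], 0, 0.015], [[0, 0, 0.0005], 0, 0.015], [[0, 0, 0.0005], 0, 0.015]]}}

```text
time_s: 12.2
ee_pos: [0.5056, -0.2258, 0.1242]
eef_rot: [-3.141, -0.0, -0.175]
force: [-1.7, 2.8, 6.2]
grip_width: 0.0218
grip_force: 12.0
```

Request:
{"method": "jog_arm", "body": {"rows": [[[0, 0, 0.0005], 0, 0.015], [[0, 0, 0.0005], 0, 0.015], [[0, 0, 0.0005], 0, 0.015]]}}

```text
time_s: 12.45
ee_pos: [0.5056, -0.2258, 0.1227]
eef_rot: [-3.141, -0.0, -0.175]
force: [-0.8, 3.0, 5.7]
grip_width: 0.0217
grip_force: 12.0
```

Request:
{"method": "jog_arm", "body": {"rows": [[[0, 0, 0.0005], 0, 0.015], [[0, 0, 0.0005], 0, 0.015], [[0, 0, 0.0005], 0, 0.015], [[0, 0, 0.0005], 0, 0.015]]}}

```text
time_s: 12.78
ee_pos: [0.5056, -0.2258, 0.1207]
eef_rot: [-3.141, -0.0, -0.175]
force: [-0.6, 2.8, 5.3]
grip_width: 0.0217
grip_force: 12.0
```

Request:
{"method": "jog_arm", "body": {"rows": [[[0, 0, 0.0005], 0, 0.015], [[0, 0, 0.0005], 0, 0.015], [[0, 0, 0.0005], 0, 0.015], [[0, 0, 0.0005], 0, 0.015]]}}

```text
time_s: 13.12
ee_pos: [0.5056, -0.2258, 0.1187]
eef_rot: [-3.141, -0.0, -0.175]
force: [-1.7, 3.1, 5.4]
grip_width: 0.0217
grip_force: 12.0
```

Request:
{"method": "jog_arm", "body": {"rows": [[[0, 0, 0.0005], 0, 0.015], [[0, 0, 0.0005], 0, 0.015], [[0, 0, 0.0005], 0, 0.015], [[0, 0, 0.0005], 0, 0.015]]}}

```text
time_s: 13.45
ee_pos: [0.5056, -0.2259, 0.1168]
eef_rot: [-3.141, -0.001, -0.175]
force: [-2.3, 4.0, 12.1]
grip_width: 0.0218
grip_force: 12.0
```

Bottomed out: the force jumped from 5.4 to 12.1 N, so about 7 N bears on the bottom. Holding.

Request:
{"method": "jog_arm", "body": {"rows": [[[0, 0, 0], 0, 0.015], [[0, 0, 0], 0, 0.015], [[0, 0, 0], 0, 0.015], [[0, 0, 0], 0, 0.015], [[0, 0, 0], 0, 0.015], [[0, 0, 0], 0, 0.015]]}}

```text
time_s: 13.95
ee_pos: [0.5056, -0.2259, 0.1167]
eef_rot: [-3.141, -0.001, -0.175]
force: [-0.2, 2.2, 5.2]
grip_width: 0.0218
grip_force: 12.0
```

```bash
python3 - <<'E'
from m import *
for n in("side","top"):
    c=camera(n);P=cloud(c)
    near=np.hypot(P[...,0]-.507,P[...,1]+.226)
    f=P[(near<.055)&(P[...,2]>.077)&(P[...,2]<.087)];t=f[abs(f[:,2]-np.median(f[:,2]))<.0025]
    print(n,len(f),np.median(f[:,2]),np.linalg.lstsq(np.c_[t[:,:2],np.ones(len(t))],t[:,2],rcond=None)[0].round(3))
    if n=="side": cv2.imwrite("pics/press.png",cv2.resize(c["image"][130:250,297:417],(560,560),interpolation=2)[:,:,::-1])
E
```

```text
side 387 0.08159553923537327 [ 0.    -0.012  0.079]
top 523 0.08297054468734999 [0.004 0.001 0.082]
```

View pics/press.png

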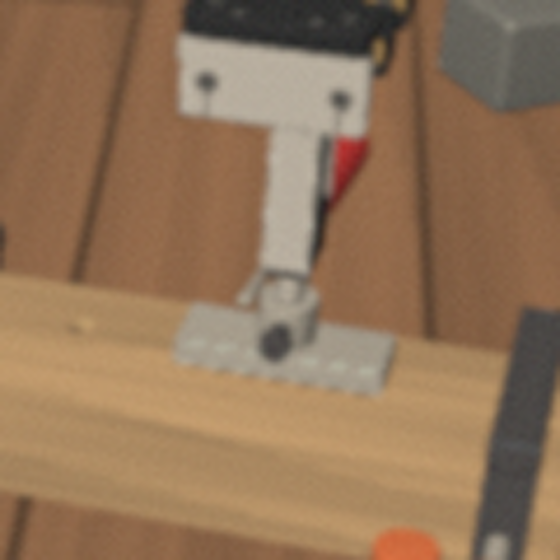

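The foot lies flat on the leg with the bare rod nearly down to the hub, but the force has relaxed to 5 N. I'll press a little more.

Request:
{"method": "jog_arm", "body": {"rows": [[[0, 0, 0.0004], 0, 0.015], [[0, 0, 0.0004], 0, 0.015]], "squeeze": 16}}

```text
time_s: 14.22
ee_pos: [0.5057, -0.2259, 0.1166]
eef_rot: [3.142, -0.001, -0.175]
force: [-4.4, 3.6, 16.1]
grip_width: 0.0218
grip_force: 16.0
```

Request:
{"method": "jog_arm", "body": {"rows": [[[0, 0, 0], 0, 0.015], [[0, 0, 0], 0, 0.015], [[0, 0, 0], 0, 0.015]]}}

```text
time_s: 14.47
ee_pos: [0.5057, -0.2259, 0.1166]
eef_rot: [3.141, -0.001, -0.175]
force: [-4.1, 4.1, 12.5]
grip_width: 0.0221
grip_force: 16.0
```

Request:
{"method": "jog_arm", "body": {"rows": [[[0, 0, 0], 0, 0.015], [[0, 0, 0], 0, 0.015], [[0, 0, 0], 0, 0.015]]}}

```text
time_s: 14.72
ee_pos: [0.5057, -0.2259, 0.1167]
eef_rot: [3.141, -0.001, -0.175]
force: [-4.7, 4.2, 12.6]
grip_width: 0.022
grip_force: 16.0
```

Request:
{"method": "jog_arm", "body": {"rows": [[[0, 0, 0], 0, 0.015], [[0, 0, 0], 0, 0.015], [[0, 0, 0], 0, 0.015], [[0, 0, 0], 0, 0.015], [[0, 0, 0], 0, 0.015], [[0, 0, 0], 0, 0.015], [[0, 0, 0], 0, 0.015], [[0, 0, 0], 0, 0.015], [[0, 0, 0], 0, 0.015], [[0, 0, 0], 0, 0.015], [[0, 0, 0], 0, 0.015], [[0, 0, 0], 0, 0.015]]}}

```text
time_s: 15.72
ee_pos: [0.5058, -0.2259, 0.1166]
eef_rot: [3.141, -0.001, -0.175]
force: [-4.8, 4.4, 13.0]
grip_width: 0.0223
grip_force: 16.0
```

Request:
{"method": "jog_arm", "body": {"rows": [[[0, 0, 0], 0, 0.024], [[0, 0, 0], 0, 0.028], [[0, 0, 0], 0, 0.04], [[0, 0, 0], 0, 0.06], [[0, 0, 0], 0, 0.07], [[0, 0, 0], 0, 0.07], [[0, 0, -0.01], 0, 0.07], [[0, 0, -0.03], 0, 0.07], [[0, 0, -0.03], 0, 0.07], [[0, 0, -0.03], 0, 0.07], [[0, 0, -0.03], 0, 0.07], [[0, 0, -0.01], 0, 0.07]]}}

```text
time_s: 16.72
ee_pos: [0.5062, -0.2263, 0.2611]
eef_rot: [3.14, -0.006, -0.175]
force: [0.9, 0.9, 1.3]
grip_width: 0.07
grip_force: 0.0
```

```bash
python3 - <<'E'
from m import *
print(get_obs()["force"],get_obs()["ee_pos"])
S=[]
for n in("side","top"):
    c=camera(n);P=cloud(c)
    near=np.hypot(P[...,0]-.507,P[...,1]+.226)
    f=P[(near<.055)&(P[...,2]>.077)&(P[...,2]<.087)];t=f[abs(f[:,2]-np.median(f[:,2]))<.0025]
    print(n,len(f),rect(f),np.median(f[:,2]),np.linalg.lstsq(np.c_[t[:,:2],np.ones(len(t))],t[:,2],rcond=None)[0].round(3))
    k=P[(near<.03)&(P[...,2]>.11)&(P[...,2]<.16)];print("knob",rect(k),np.percentile(k[:,2],[50,95]))
    S.append(cv2.resize(c["image"][130:290] if n=="side" else c["image"][120:280],(640,160)) )
    if n=="side": cv2.imwrite("pics/end.png",cv2.resize(c["image"][130:330,180:460],(784,560),interpolation=2)[:,:,::-1])
E
```

```text
[0.90489166 0.89054238 1.34118363] [ 0.50622951 -0.22634144  0.26106745]
side 389 [array([ 506.5, -220.2]), array([46.8, 89.3]), np.float64(80.6)] 0.08173339607937552 [-0.002 -0.014  0.08 ]
knob [array([ 505.6, -225.6]), array([24.7, 21.9]), np.float64(79.0)] [0.13652377 0.14555022]
top 897 [array([ 507.3, -227.3]), array([34.9, 90.1]), np.float64(80.0)] 0.08315769050039812 [0.    0.005 0.084]
knob [array([ 507. , -227.7]), array([22.8, 22.3]), np.float64(80.9)] [0.14565875 0.14798383]
```

View pics/end.png

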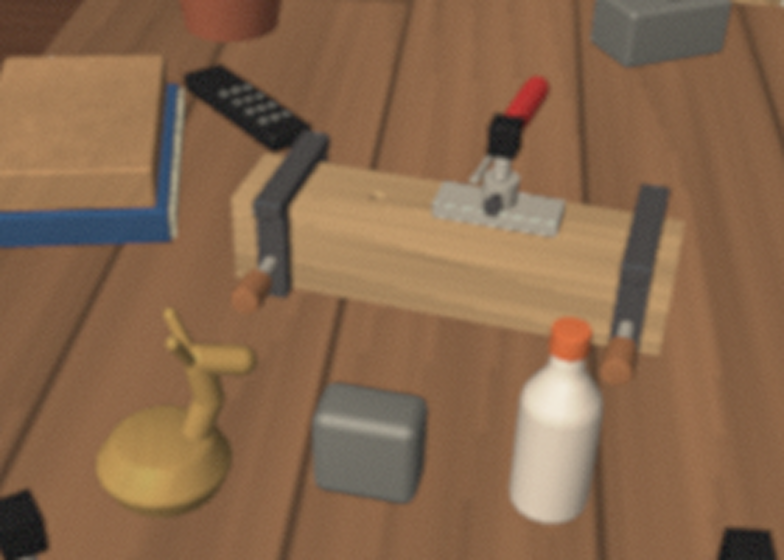

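The gauge stands flat with its rod down, upright and free of the gripper; the glue bottle, tape measure and ornament look undisturbed. Handing in.

```bash
python3 -c "
from station import *
print(hand_in())"
```

```text
the job is handed in; nothing more can be done
None
```

The gauge stands flat on the pine leg with its rod on the bottom of the bore (about 45 mm deep), held pressed at roughly 7 N before release, and the job is handed in; no verdict was returned.

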